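# Refit the drip grate and shut the tray

## Task

Put the steel drip grate back into the pulled-out drip tray of the dispensing machine: tuck one of its long edges under the blue retaining lip at the front of the tray, the end away from the machine, then lower the opposite edge until the grate lies flat on its ledge, with the tray still out. Then push the tray fully shut and let go, without shifting the beaker, the bottle or the jar.

Things in the scene. Friction and masses are not known exactly. Their poses are not given: they have to be found in the camera images.
- grate: Slotted stainless plate 100 (its x) x 130 (y) x 5 mm, about 0.3 kg, flat on the table at the start. Origin: centre of its underside, z up. On it a black bridge handle: bar along y, 72 mm long, 10 mm wide (x), 14 mm high, its underside 21 mm above the plate's top, on posts at y = +-32 mm. Symmetric: either long edge may go under the lip.
- grate_handle (a point): Centre of the grate's handle bar, 33 mm above the grate's underside; axes as the grate's.
- grate_edge_a (a point): Middle of one long edge of the grate's underside, 50 mm from its origin along its -x.
- grate_edge_b (a point): Middle of the other long edge of the grate's underside, 50 mm from its origin along its +x.
- tray_seat (a point): Moves with the tray: centre of the grate's place, on the ledge its underside rests on, 40 mm above the table. x points into the machine, away from the tray's front apron; z up. Well 106 mm (x) by 136 mm (y), a 6 to 8 mm wide ledge all round, open pan below; grey side and rear (+x) walls 7 mm thick, 12 mm above the ledge. A seated grate's origin is within about 4 mm of here.
- tray_pull (a point): Centre of the tray's white bridge pull: bar 80 mm long (y), 10 mm wide (x), 12 mm high, on posts at y = +-36 mm near the front of the grey apron (57 mm deep in x, 150 mm wide) before the well. Bar centre 82 mm above the table, 28 mm above the apron's top, 104 mm from tray_seat along -x; it is 71 mm short of the machine's front face when shut. Axes as tray_seat's.
- tray (a joint): How far the tray is pulled out, in m: 0 fully shut, 0.15 fully out, end stops at both. It slides along tray_seat's x with about 2.5 N of friction and stays where it is left. It starts 0.125 to 0.15 out.
- machine: White dispensing machine, fixed, 260 mm wide. Origin: on the table at the middle of its front face; x into the machine, z up. The bay the tray slides into is open up to 95 mm above the table; the deck is 120 mm high and, from 160 mm behind the front face, 170 mm. With the tray shut, tray_seat is 33 mm behind the front face.
- beaker: Bystander: stainless beaker, 76 mm wide and 95 mm tall. Origin: centre of its underside.
- bottle: Bystander: white bottle with a blue label, 64 mm wide and 150 mm tall. Origin: centre of its underside.
- jar: Bystander: amber jar with a black cap, 60 mm wide and 75 mm tall. Origin: centre of its underside.
- tray_lip (a point): Middle of the free edge of the blue retaining lip, at its underside: 39 mm from tray_seat along -x and 10 mm above the ledge. The lip is 4 mm thick, runs the whole width of the well and reaches 14 mm out from the front apron's inner face (which is at x = -53 mm from tray_seat), so the grate cannot go in flat. Axes as tray_seat's.
There are look-alikes about, which are no part of the job. What is shaped like the grate but yellow is not meant.

How it is judged:
By the outcome, as a careful person would: the job done as asked, in the order asked, and still so for the second after the job is handed in, with the robot touching nothing.
It also fails if it takes over 58 s, if anything falls off the work surface, if the arm or the gripper's body presses on something with over 40 N, if the wrist force passes 120 N, or if a joint passes its speed limit or range.

## Robot

A 6-joint arm with a two-finger parallel gripper is mounted at the origin on the work surface. World frame = base frame: x ahead of the robot, y to its left, z up, the work surface at z = 0. Lengths are in mm, angles in rad, forces in N, time in s.
With the tool pointing down it reaches from about 275 to 750 mm from the base axis. Payload 10.2 kg.
Tool frame: the origin (TCP) lies between the finger pads; the fingertips stand 17 mm ahead of it and the grasp point (between the pads) lies 2 mm behind it; z points along the fingers, y is the line along which they close (so a half turn about z gives the same grasp; the last joint's range is limited). The gripper opens to 85 mm and grips with 20 to 120 N. Pads are 22 mm wide; open, the fingers measure 114 mm over their backs; the gripper's body (76 mm by 85 mm) begins 54 mm behind the grasp point. The pads swing forward as they close: fully open they stand 13 mm farther back than shut.
Start: joints at [0.986, 0.313, 1.498, -0, 1.331, -0.223], TCP at [185.841, 491.013, 220.094] pointing down, gripper open.
Joint ranges: [-2.94, 2.94], [-0.97, 2.17], [0.19, 2.56], [-1.23, 4.37], [0.02, 3.11], [-2.88, 2.88]. Speed limits (rad/s): [2.39, 2.39, 3.01, 3.14, 3.14, 3.14].

## Interface

Orientations are given as a unit quaternion [w, x, y, z].
In Python, from rig import * gives the robot as it stands.
- The arm moves only by the tool step_arm, never from a script. Its argument "commands" is text: rows parted by semicolons, each of 7 numbers parted by spaces: the opening, from 0 (shut) to 1 (fully open), then the shift along the tool's x, y, z in cm, then the turn, a rotation vector about the tool's x, y, z in rad. In form: hand x y z rx ry rz; .... A call has 1 to 20 rows; each row is the pose to reach, as a shift and turn from the pose commanded when the call began, along the tool's axes at that moment; what a row does not reach only later rows make up. A row lasts 1/12 s, in which the tool goes at most 41.7 mm and 7.16 degrees, less where a joint would pass 70% of its speed; a pose out of reach is approached as far as the arm can. A call with a gripper value outside its range is refused whole. The fingers move at their own pace and stop on an object; "newtons" is the grip in N (left out, the last holds). Time passes only in rows, so rows that repeat a pose let the fingers close. It gives the time, the measured TCP pose, the force, the opening and the grip force at its end, in the units of the state.
- sense(): the state, without advancing time (a new reading comes with each control period).
- capture(name): name is "side" or "top"; returns the picture (400x640x3 uint8, red, green, blue); there is no depth.
- camera_model(name): a dict with "mtx" (3x3 intrinsics, pixels), "k1" (the pictures are not rectified: a ray, as slopes to the right and down, at radius r is drawn at 1 + k1 r^2 times it, then the intrinsics apply), "eye" and "rotation" of the camera in the world. Camera axes: x right, y down, z forward; pixel columns grow to the right and rows downward; lengths in mm; the calibration is good to about 2 mm. A picture is of the moment at which its call begins. camera_model takes no time and is no camera call.
- finish_job(): hands the job in; it is judged then, once.
Trained networks look in the newest picture that a camera, given by its name, has taken for a name from the list of things; names that differ only in an ending like _2 or _b are one class to them, and where a whole thing is asked for, a point or a joint stands for the part that bears it (a point fixed in the world has none). Each returns a list of dicts, best first, with "score" (0 to 1); they miss things now and then, are a little off and sometimes report something else, mostly with a low value. They report only what shows in the picture. A call takes as long as a camera call. They do not tell look-alikes from the thing itself.
- search_frame(camera, label): "rect" ([centre column, centre row, width, height] in pixels, round what is visible of it).
- trace(camera, label): "mask" (400x640 bool, what is visible of it) and "rect" ([centre column, centre row, width, height] in pixels, round what is visible of it).
- spot_point(camera, label): "xy" ([column, row] in pixels: a listed point, or the origin of a listed thing).
The state is a dict: "time_s": time; "joints": joint angles; "dq": joint speeds; "tau": joint torques, N m; "eef_pos": TCP position; "ee_rot": TCP orientation; "force": force on the tool from outside, world axes, zero at the start; "wrist_torque": the same for the moment, N m; "grip_width": opening from 0.0 (shut) to 1.0 (fully open); "grip_force": force on a finger pad.
Only numpy, scipy, OpenCV 4.12 (cv2) and the standard library are available. Lean on these libraries where they do the work, as an engineer would, in place of code of your own. Each camera call takes 0.05 s, during which the arm holds its last target. There are 200 camera calls.

## Working session

There is one attempt and no reset: what is moved stays moved. The work goes in short steps, Python scripts to look and compute and a tool call to move; the robot and the scene stay as the last step left them, time stands still between calls to the robot, and variables do not carry over. Pictures are saved under pics/ and viewed, at most 10 in all, crops included, and the job is handed in when it is done.

Besides the shell and the picture viewer there is one more tool, called after "Request:" as name(argument=value, ...) on one line, values as JSON. step_arm: Moves the arm, as the interface text tells. Its arguments: {"type":"object","properties":{"commands":{"type":"string"},"newtons":{"type":"number"}},"required":["commands"]}

```bash
ls; mkdir -p pics; cat > h.py <<'E'
from rig import *
import numpy as np, cv2
from scipy.spatial.transform import Rotation as R
def ray(cam,px):
    m=camera_model(cam);K=np.array(m["mtx"]);d=(np.array(px,float)-K[:2,2])/[K[0,0],K[1,1]]
    u=d.copy()
    for _ in range(20): u=d/(1+m["k1"]*(u@u))
    return np.array(m["eye"],float),np.array(m["rotation"])@np.r_[u,1]
def atz(cam,px,z):
    e,d=ray(cam,px);return e+d*(z-e[2])/d[2]
def tri(p1,c1,p2,c2):
    e,d=ray(c1,p1);f,g=ray(c2,p2)
    s=np.linalg.lstsq(np.c_[d,-g],f-e,rcond=None)[0]
    a=e+d*s[0];b=f+g*s[1];return (a+b)/2,np.linalg.norm(a-b)
def proj(cam,P):
    m=camera_model(cam);c=np.array(m["rotation"]).T@(np.array(P,float)-m["eye"]);u=c[:2]/c[2]
    u=u*(1+m["k1"]*(u@u));K=np.array(m["mtx"]);return K[:2,:2]@u+K[:2,2]
E
cat > a.py <<'E'
from h import *
for c in("top","side"):
    cv2.imwrite(f"pics/{c}0.png",capture(c)[:,:,::-1])
    print(c,np.round(camera_model(c)["eye"]),np.round(camera_model(c)["rotation"],2).tolist())
    for l in("grate","grate_handle","grate_edge_a","tray_seat","tray_pull","tray_lip","machine","beaker","bottle","jar"):
        print(l,[(np.round(r["xy"]).tolist(),round(r["score"],2)) for r in spot_point(c,l)[:4]])
print(sense()["time_s"],sense()["ee_rot"])
E
python3 a.py
```

```text
pics
top [ 394.   62. 1329.] [0.03, -0.7, 0.71, -0.04]
grate [([260.0, 268.0], 0.96), ([190.0, 209.0], 0.72), ([252.0, 203.0], 0.68)]
grate_handle [([188.0, 204.0], 0.87), ([261.0, 266.0], 0.83), ([248.0, 203.0], 0.7), ([345.0, 186.0], 0.4)]
grate_edge_a [([186.0, 192.0], 0.95), ([256.0, 217.0], 0.94), ([246.0, 188.0], 0.93), ([264.0, 253.0], 0.73)]
tray_seat [([343.0, 175.0], 0.91)]
tray_pull [([346.0, 209.0], 0.75)]
tray_lip [([342.0, 184.0], 0.58)]
machine [([340.0, 144.0], 0.83)]
beaker [([437.0, 207.0], 0.76)]
bottle [([436.0, 154.0], 0.91), ([345.0, 206.0], 0.4)]
jar []
side [  182. -1131.   774.] [-0.51, 0.85, -0.11, 0.07]
grate [([252.0, 210.0], 0.94), ([291.0, 180.0], 0.76), ([302.0, 206.0], 0.73)]
grate_handle [([291.0, 171.0], 0.95), ([248.0, 206.0], 0.81), ([304.0, 194.0], 0.68)]
grate_edge_a [([264.0, 214.0], 0.9), ([309.0, 196.0], 0.89), ([292.0, 210.0], 0.84), ([282.0, 182.0], 0.76)]
tray_seat [([350.0, 228.0], 0.98)]
tray_pull [([318.0, 223.0], 0.8)]
tray_lip [([338.0, 231.0], 0.72)]
machine [([382.0, 237.0], 0.67), ([290.0, 208.0], 0.37)]
beaker [([344.0, 311.0], 0.81)]
bottle [([410.0, 300.0], 0.96)]
jar [([336.0, 190.0], 0.91), ([334.0, 228.0], 0.16)]
1.1 [ 1.70070195e-06  1.79927203e-01  9.83679928e-01 -2.83320874e-05]
```

```bash
sed -i 's/np.array(m\["rotation"\])/QR(m["rotation"])/; ' h.py; cat >> h.py <<'E'
def QR(q): return R.from_quat(np.roll(q,-1)).as_matrix()
E
sed -i 's/np.array(m\["rotation"\])/QR(m["rotation"])/' h.py
python3 - <<'E'
from h import *
print(proj("top",[400,0,0]),atz("top",proj("top",[400,100,30]),30))
a=cv2.imread("pics/top0.png")[120:300,160:460];cv2.imwrite("pics/topc.png",cv2.resize(a,None,fx=2.6,fy=2.6,interpolation=cv2.INTER_CUBIC))
b=cv2.imread("pics/side0.png")[140:340,220:480];cv2.imwrite("pics/sidec.png",cv2.resize(b,None,fx=3,fy=3,interpolation=cv2.INTER_CUBIC))
for n,t,s in [("seat",(343,175),(350,228)),("pull",(346,209),(318,223)),("lip",(342,184),(338,231)),("mach",(340,144),(382,237)),("beak",(437,207),(344,311)),("bot",(436,154),(410,300)),
 ("h1",(188,204),(291,171)),("h2",(261,266),(248,206)),("h3",(248,203),(304,194))]:
    p,e=tri(t,"top",s,"side");print(n,p.round(),e.round(1))
E
```

```text
[340.06716648 235.58060939] [400. 100.  30.]
seat [585. -12.  53.] 3.8
pull [480. -16.  88.] 7.0
lip [553.  -8.  45.] 6.4
mach [694.  -9.   1.] 6.4
beak [ 478. -308.    1.] 7.3
bot [ 651. -314.    4.] 0.0
h1 [505. 465.  45.] 4.1
h2 [310. 245.  31.] 7.7
h3 [509. 281.  34.] 5.0
```

View pics/topc.png

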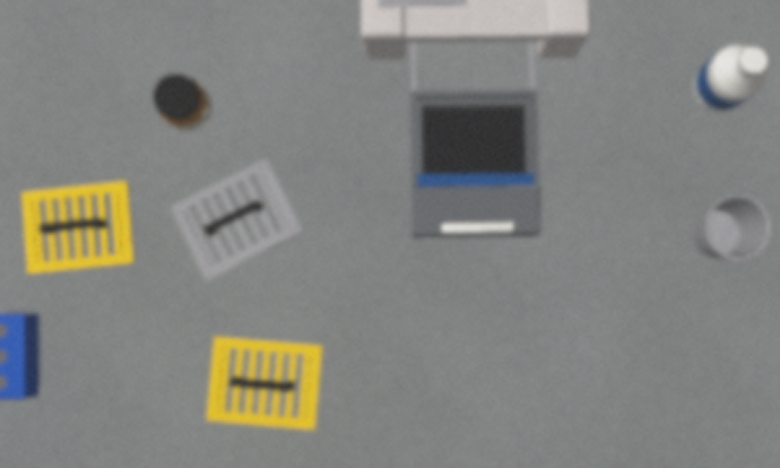

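View pics/sidec.png

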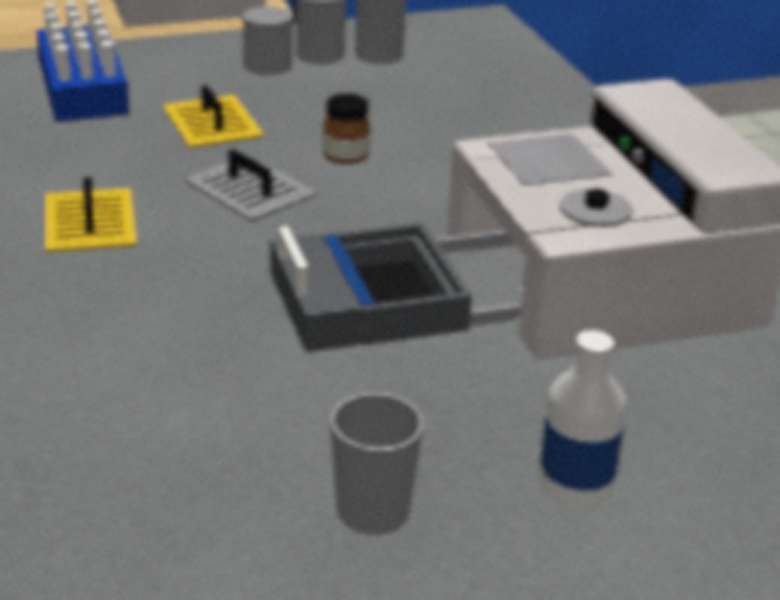

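Candidates for the grate in the top picture: (250,204) grey, (188,207) yellow and (261,267) yellow. Both enlarged crops show only (250,204) as bare steel, next to the jar, so that is the one. The tray is pulled out at (343,175), with the blue lip at row ~189 and the white pull at row ~207. Now I'll measure more precisely.

```bash
cat > m.py <<'E'
from h import *
def rect(pts):
    r=cv2.minAreaRect(np.float32(pts));return [np.round(x,1) for x in r]
for c in("top","side"):
    capture(c)
    for l,z in(("grate",4),("tray_seat",53),("jar",75),("jar",0)):
        for r in trace(c,l)[:3]:
            m=r["mask"].astype(np.uint8);q=cv2.findContours(m,0,1)[0];q=max(q,key=len)[:,0]
            print(c,l,round(r["score"],2),np.round(r["rect"]),rect([atz(c,p,z)[:2] for p in q]))
for c in("top","side"):
    im=cv2.imread(f"pics/{c}0.png");hsv=cv2.cvtColor(im,cv2.COLOR_BGR2HSV)
    win={"top":{"blue":(180,200,310,380),"pull":(195,215,320,370),"hand":(190,218,234,268)},"side":{"blue":(215,245,322,350),"pull":(212,240,308,326),"hand":(185,210,292,314)}}[c]
    msk={"blue":(hsv[...,1]>110)&(hsv[...,0]>95)&(hsv[...,0]<130),"pull":im.min(2)>150,"hand":im.max(2)<75}
    for k,(a,b,d,e) in win.items():
        ys,xs=np.nonzero(msk[k][a:b,d:e]);z={"blue":53,"pull":86,"hand":38}[k]
        w=[atz(c,(x+d,y+a),z)[:2] for x,y in zip(xs,ys)]
        print(c,k,len(xs),"px",np.round([xs.mean()+d,ys.mean()+a],1),"mean",np.mean(w,0).round(1),rect(w))
E
python3 m.py
```

```text
top grate 0.98 [251. 205.  54.  49.] [array([507.2, 278.9]), array([100.8, 128.4]), np.float64(25.4)]
top grate 0.86 [262. 268.  44.  32.] [array([310.3, 246.8]), array([129.3, 103.6]), np.float64(84.5)]
top grate 0.83 [191. 208.  41.  36.] [array([501.3, 472.7]), array([101.1, 131.2]), np.float64(4.9)]
top tray_seat 0.58 [343. 174.  47.  76.] [array([588.7, -10.1]), array([148.6, 224.7]), np.float64(88.6)]
top tray_seat 0.49 [340. 126.  90. 165.] [array([741.5, -15.7]), array([283.8, 530.6]), np.float64(88.8)]
top jar 0.2 [345. 175.  50.  76.] [array([563.9,  -8.4]), array([146. , 183.9]), np.float64(88.6)]
top jar 0.2 [345. 175.  50.  76.] [array([574.1, -12.5]), array([154.7, 194.9]), np.float64(88.6)]
side grate 0.87 [303. 204.  40.  23.] [array([501. , 285.5]), array([113.8, 167. ]), np.float64(21.3)]
side grate 0.81 [251. 211.  26.  26.] [array([309.1, 259.5]), array([178.9, 102.7]), np.float64(85.7)]
side grate 0.79 [292. 179.  37.  18.] [array([497.3, 488. ]), array([105.7, 178.9]), np.float64(6.7)]
side tray_seat 0.63 [352. 234.  85.  44.] [array([586.3, -44. ]), array([230.
[... 210 characters left out ...]
]), np.float64(72.5)]
top blue 194 px [343.1 188.2] mean [542.5 -10.9] [array([543.3,  -9.1]), array([130.5,  12.2]), np.float64(88.6)]
top pull 117 px [342.8 206.7] mean [484.   -6.3] [array([483.1,  -7.1]), array([82.4, 11.8]), np.float64(88.6)]
top hand 38 px [248.5 203.4] mean [504.5 279.3] [array([505.3, 277.5]), array([ 7.2, 65.6]), np.float64(27.9)]
side blue 122 px [336.4 230. ] mean [543.1 -12.2] [array([543.4,  -9.7]), array([132.8,  16.5]), np.float64(89.3)]
side pull 54 px [317.1 221.5] mean [484.4  -3.7] [array([485. ,  -3.2]), array([79.2, 11.8]), np.float64(89.7)]
side hand 105 px [303.  196.4] mean [501.5 256.2] [array([499.6, 251. ]), array([ 45.6, 119.9]), np.float64(23.5)]
```

```bash
cat > s.py <<'E'
from h import *
def soft(c,w,win,z):
    a,b,d,e=win;ys,xs=np.mgrid[a:b,d:e];w=np.clip(w[a:b,d:e],0,None).ravel()
    P=np.array([atz(c,(x,y),z)[:2] for x,y in zip(xs.ravel(),ys.ravel())])
    mu=w@P/w.sum();C=(P-mu).T@((P-mu)*w[:,None])/w.sum();v,V=np.linalg.eigh(C);v1=V[:,1]
    ang=np.degrees(np.arctan2(v1[1],v1[0]))%180
    return mu.round(1),round(ang,2),np.sqrt(v*12).round(1)
if __name__=="__main__":
  for c in("top","side"):
    I=sum(capture(c).astype(float) for _ in range(6))/6
    cv2.imwrite(f"pics/avg_{c}.png",I[:,:,::-1])
    blue=I[...,2]-I[...,0]-25; wh=I.min(2)-125; dk=70-I.max(2)
    W={"top":((177,200,310,380),(198,216,322,368),(190,218,232,268),(150,192,315,370)),"side":((212,250,320,352),(212,242,308,326),(185,210,292,314),None)}[c]
    print(c,"blue",soft(c,blue,W[0],53),"pull",soft(c,wh,W[1],87),"hand",soft(c,dk,W[2],39))
  print(sense()["time_s"])
E
python3 s.py; python3 - <<'E'
import sys;sys.path.insert(0,'.')
import cv2
a=cv2.imread("pics/avg_top.png")[130:220,300:390];b=cv2.imread("pics/avg_top.png")[170:240,215:285]
cv2.imwrite("pics/c3.png",cv2.hconcat([cv2.resize(a,(400,400),interpolation=2),cv2.resize(b,(400,400),interpolation=2)]))
E
```

```text
[ WARN:0@2.823] global loadsave.cpp:1063 imwrite_ Unsupported depth image for selected encoder is fallbacked to CV_8U.
Traceback (most recent call last):
  File "s.py", line 14, in <module>
    print(c,"blue",soft(c,blue,W[0],53),"pull",soft(c,wh,W[1],87),"hand",soft(c,dk,W[2],39))
                                                                         ~~~~^^^^^^^^^^^^^^
  File "s.py", line 4, in soft
    P=np.array([atz(c,(x,y),z)[:2] for x,y in zip(xs.ravel(),ys.ravel())])
                ~~~^^^^^^^^^^^
  File "h.py", line 10, in atz
    e,d=ray(cam,px);return e+d*(z-e[2])/d[2]
        ~~~^^^^^^^^
  File "h.py", line 5, in ray
    m=camera_model(cam);K=np.array(m["mtx"]);d=(np.array(px,float)-K[:2,2])/[K[0,0],K[1,1]]
ValueError: time passes only in moves, steps and waits
```

View pics/c3.png

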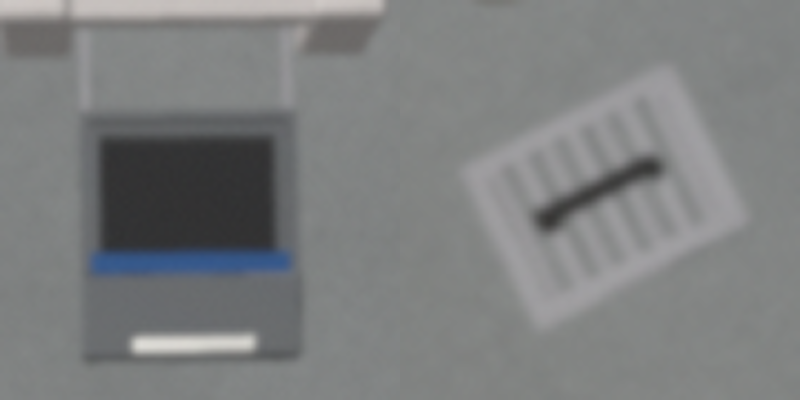

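The tray and its parts are clear, with about 1.5° of yaw. The handle of the steel grate sits centrally. I'm caching the camera model and rerunning.

```bash
sed -i '3a import functools\ncamera_model=functools.lru_cache(None)(camera_model)' h.py; python3 s.py 2>/dev/null
```

```text
top blue (array([541.7,  -7.8]), np.float64(89.24), array([ 13.9, 131.8])) pull (array([482.3,  -7.5]), np.float64(86.24), array([19.4, 85.2])) hand (array([505. , 277.7]), np.float64(115.84), array([ 4.3, 79.5]))
side blue (array([542.3, -10.1]), np.float64(89.37), array([ 14.3, 132. ])) pull (array([484. ,  -6.6]), np.float64(88.75), array([11.2, 82. ])) hand (array([501.5, 257.9]), np.float64(104.45), array([31.3, 97.9]))
2.5
```

```bash
cat >> h.py <<'E'
def down(phi,tilt=0):  # tool y at heading phi(deg); tilt(deg) raises the +y side
    c,s=np.cos(np.radians(phi)),np.sin(np.radians(phi))
    M=np.array([[-s,c,0],[c,s,0],[0,0,-1]]).T
    return R.from_rotvec(np.radians(tilt)*np.cross([c,s,0],[0,0,1]))*R.from_matrix(M)
def go(p,Rt,p0=None,R0=None):
    s=sense();R0=R0 or R.from_quat(np.roll(s["ee_rot"],-1));p0=s["eef_pos"] if p0 is None else p0
    print("shift cm",(R0.inv().apply(np.array(p)-p0)/10).round(2),"rv",(R0.inv()*Rt).as_rotvec().round(3))
E
python3 - <<'E'
from h import *
go([506,278,120],down(25.7));go([506,278,31],down(25.7))
E
```

```text
shift cm [-37.48  -8.59  10.01] rv [ 0.   -0.    0.76]
shift cm [-37.48  -8.59  18.91] rv [ 0.   -0.    0.76]
```

Request:
step_arm(commands="0.5 -20 -4.6 5 0 0 0.4; 0.5 -37.5 -8.6 10 0 0 0.76; 0.5 -37.5 -8.6 10 0 0 0.76; 0.5 -37.5 -8.6 10 0 0 0.76; 0.5 -37.5 -8.6 10 0 0 0.76; 0.5 -37.5 -8.6 10 0 0 0.76; 0.5 -37.5 -8.6 10 0 0 0.76; 0.5 -37.5 -8.6 10 0 0 0.76; 0.5 -37.5 -8.6 10 0 0 0.76; 0.5 -37.5 -8.6 10 0 0 0.76; 0.5 -37.5 -8.6 10 0 0 0.76; 0.5 -37.5 -8.6 10 0 0 0.76; 0.5 -37.5 -8.6 10 0 0 0.76; 0.5 -37.5 -8.6 10 0 0 0.76", newtons=60)

```text
time_s: 3.67
eef_pos: [505.4, 278.7, 120.6]
ee_rot: [0.0, 0.531, 0.847, 0.0]
force: [-0.7, 0.2, 0.6]
grip_width: 0.498
grip_force: 0.0
```

```bash
python3 - <<'E'
from h import *
go([506,278,31],down(25.7))
s=[capture(c) for c in("top","side")]
cv2.imwrite("pics/g1.png",cv2.hconcat([cv2.resize(s[0][150:250,200:300],(400,400)),cv2.resize(s[1][120:220,250:350],(400,400))])[:,:,::-1])
E
```

```text
shift cm [-0.09  0.02  8.96] rv [ 0.    -0.     0.002]
```

View pics/g1.png

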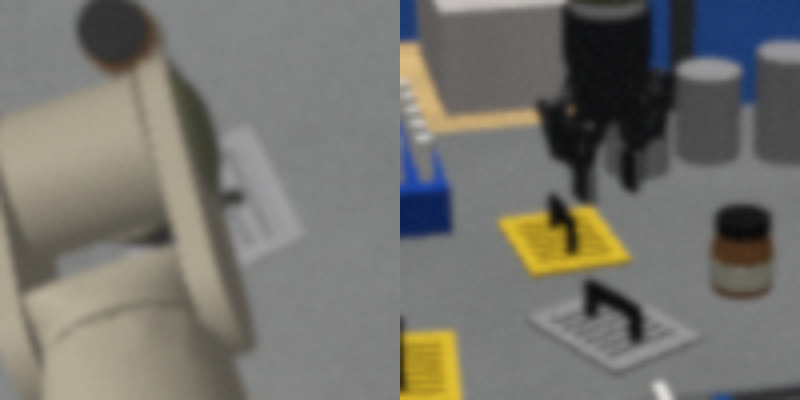

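The gripper hangs over the steel grate (side crop tips ~(605,185), handle (612,305)). Lowering and gripping.

Request:
step_arm(commands="0.5 -0.1 0 4 0 0 0; 0.5 -0.1 0 7 0 0 0; 0.5 -0.1 0 9 0 0 0; 0.5 -0.1 0 9 0 0 0; 0.5 -0.1 0 9 0 0 0; 0 -0.1 0 9 0 0 0; 0 -0.1 0 9 0 0 0; 0 -0.1 0 9 0 0 0; 0 -0.1 0 9 0 0 0; 0 -0.1 0 9 0 0 0; 0 -0.1 0 9 0 0 0; 0 -0.1 0 9 0 0 0", newtons=60)

```text
time_s: 4.77
eef_pos: [506.6, 276.9, 30.2]
ee_rot: [0.0, 0.532, 0.847, 0.0]
force: [0.1, 0.7, -0.1]
grip_width: 0.001
grip_force: 0.0
```

```bash
python3 - <<'E'
from h import *
s=[capture(c) for c in("top","side")]
cv2.imwrite("pics/g2.png",cv2.hconcat([cv2.resize(s[0][150:250,200:300],(400,400)),cv2.resize(s[1][150:230,260:340],(400,400))])[:,:,::-1])
print(proj("side",[506,278,33]),proj("side",[506.6,276.9,13]))
E
```

```text
[302.74638517 194.78779681] [303.022621   199.83335145]
```

View pics/g2.png

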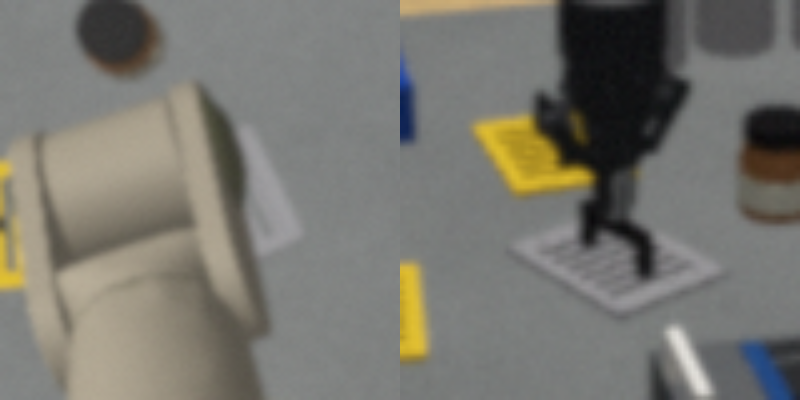

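```bash
python3 - <<'E'
from h import *
a=sum(capture("side").astype(float) for _ in range(4))/4
o=cv2.resize(np.uint8(a)[170:215,275:335],(800,600),interpolation=2)
def mark(P,col):
    q=(proj("side",P)-[275,170]+.5)*800/60; cv2.circle(o,tuple(int(v) for v in q),4,col,-1)
for z in(13,30,60): mark([506.6,276.9,z],(255,0,0))
y=np.array([np.cos(np.radians(115.7)),np.sin(np.radians(115.7)),0])
for k in(-36,36):
  for z in (26,40): mark(np.array([506,278,z])+k*y,(0,255,0))
cv2.imwrite("pics/g3.png",o[:,:,::-1]);print(sense()["time_s"],sense()["joints"])
E
```

```text
5.0667 [ 2.97474679e-01  6.35532838e-01  1.53954435e+00 -1.62949404e-05
  9.66602236e-01 -1.51533429e-01]
```

View pics/g3.png

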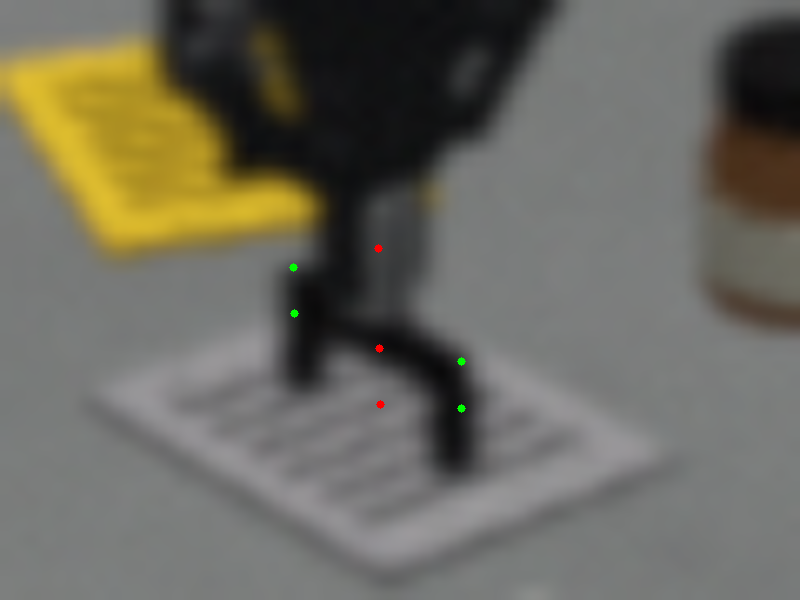

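```bash
python3 - <<'E'
from h import *
for P in ([505.4,278.7,103],[505.4,278.7,110],[505.4,278.7,130],[505.4,330,110]): print((proj("side",P)-[250,120])*4+[400,0])
s=sense();print(s["eef_pos"],s["force"],s["wrist_torque"],s["grip_width"],s["grip_force"],s["tau"])
E
```

```text
[609.49294587 228.05191984]
[609.42475727 220.80417297]
[609.22804996 199.92577112]
[596.46458961 197.69342511]
[506.53677459 276.92854465  30.06592225] [ 0.20189438  0.351914   -0.32399224] [ 0.01066222  0.0254449  -0.01000767] -0.005372482342650701 0.0 [ 2.17726040e-05 -5.04006243e+01 -2.10317463e+01 -1.75131518e-04
  1.07708591e-03  2.49792225e-05]
```

Request:
step_arm(commands="0 0 0 0.1 0 0 0; 0 0 0 0.2 0 0 0; 0 0 0 0.3 0 0 0")

```text
time_s: 5.32
eef_pos: [506.8, 277.0, 28.7]
ee_rot: [0.0, 0.532, 0.847, 0.0]
force: [-9.4, -2.9, 25.5]
grip_width: 0.002
grip_force: 12.6
```

Request:
step_arm(commands="0 0 0 -1 0 0 0; 0.6 0 0 -2.5 0 0 0; 0.6 0 0 -2.5 0 0 0; 0.6 0 0 -2.5 0 0 0; 0.6 0 0 -2.5 0 0 0; 0.6 0 0 -2.5 0 0 0; 0.6 0 0 -1 0 0 0; 0.6 0 0 0 0 0 0; 0.6 0 0 1 0 0 0; 0.6 0 0 1 0 0 0")

```text
time_s: 6.15
eef_pos: [505.2, 276.5, 14.5]
ee_rot: [-0.001, 0.532, 0.847, -0.002]
force: [-0.5, -0.3, 0.3]
grip_width: 0.605
grip_force: 0.0
```

```bash
python3 - <<'E'
from h import *
s=sense();print(s["eef_pos"],s["force"])
a=[sum(capture(c).astype(float) for _ in range(2))/2 for c in("side","top")]
o=cv2.resize(np.uint8(a[0])[165:215,275:335],(480,400),interpolation=2)
o2=cv2.resize(np.uint8(a[1])[170:240,215:270],(314,400),interpolation=2)
cv2.imwrite("pics/g4.png",cv2.hconcat([o,o2])[:,:,::-1])
E
```

```text
[505.19336744 276.50261736  14.52664735] [-0.49051227 -0.34014724  0.27888503]
```

View pics/g4.png

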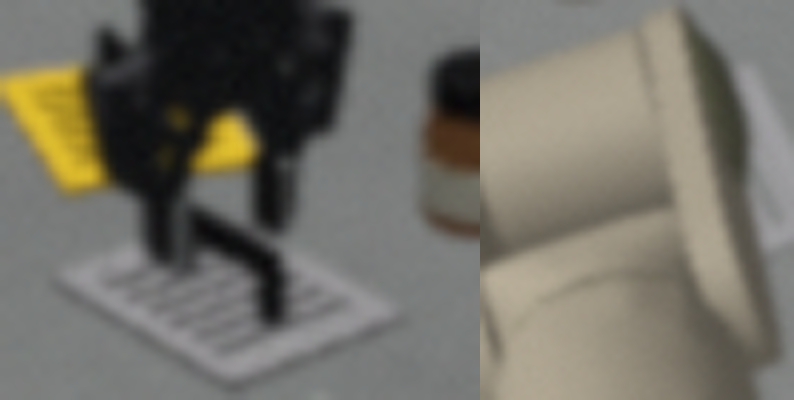

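```bash
python3 - <<'E'
from h import *
for z in(5,15,25,35): print(z,(proj("side",[483,266,z])-[275,165]+.5)*8,(proj("side",[528,287.5,z])-[275,165]+.5)*8)
E
```

```text
5 [182.61766561 315.39032515] [268.67575246 282.37327562]
15 [182.30926496 295.69846879] [268.62215186 262.9300726 ]
25 [181.99879425 275.88993483] [268.56811562 243.37355927]
35 [181.68623157 255.96360191] [268.5136386  223.70266401]
```

The fingers straddle the bar (left tip (170,265), right tip (275,228)), with the tips about 31 mm up, higher than the nominal tool figures say. I'll lower 9 mm more and close.

Request:
step_arm(commands="0.6 0 0 0.5 0 0 0; 0.6 0 0 0.9 0 0 0; 0.6 0 0 0.9 0 0 0; 0 0 0 0.9 0 0 0; 0 0 0 0.9 0 0 0; 0 0 0 0.9 0 0 0; 0 0 0 0.9 0 0 0; 0 0 0 0.9 0 0 0; 0 0 0 0.9 0 0 0; 0 0 0 0.9 0 0 0; 0 0 0 0.9 0 0 0", newtons=80)

```text
time_s: 7.27
eef_pos: [506.9, 277.1, 8.6]
ee_rot: [0.0, 0.532, 0.847, 0.0]
force: [-1.0, 0.1, 6.7]
grip_width: 0.093
grip_force: 79.5
```

Gripped (opening 0.09, 80 N). Next I'll work out the insertion waypoints.

```bash
cat >> h.py <<'E'
H=-1.2; SEAT=np.array([588,-9.5,40.])
def tcp(xf,zf,th,D=22,zg=8.6,yo=1.4):
    tr=R.from_euler("z",H,degrees=True)*R.from_euler("y",-th,degrees=True)
    o=SEAT+R.from_euler("z",H,degrees=True).apply([xf,0,zf])+tr.apply([50,0,0])
    return o+tr.apply([0,-yo,D])+[0,0,zg-D],down(H,th)
E
python3 - <<'E'
from h import *
s=sense();print(s["eef_pos"])
for a in((-33,60,0),(-33,60,10),(-33,1.5,10)): print(a,tcp(*a)[0].round(1));go(*tcp(*a))
E
```

```text
[506.89581383 277.08152336   8.58252958]
(-33, 60, 0) [605.  -11.3 108.6]
shift cm [-30.23  -3.67 -10.  ] rv [ 0.001 -0.     0.47 ]
(-33, 60, 10) [600.4 -11.2 116.9]
shift cm [-30.03  -4.08 -10.84] rv [-0.17  -0.041  0.469]
(-33, 1.5, 10) [600.4 -11.2  58.4]
shift cm [-30.03  -4.09  -4.99] rv [-0.17  -0.041  0.469]
```

Request:
step_arm(commands="0 0 0 -3 0 0 0; 0 0 0 -7 0 0 0; 0 0 0 -10.8 0 0 0; 0 -3 -0.4 -10.8 0 0 0.06; 0 -6 -0.8 -10.8 -0.02 0 0.12; 0 -9 -1.2 -10.8 -0.05 -0.01 0.18; 0 -12.5 -1.7 -10.8 -0.07 -0.02 0.24; 0 -16 -2.2 -10.8 -0.1 -0.02 0.3; 0 -19.5 -2.7 -10.8 -0.12 -0.03 0.35; 0 -23 -3.2 -10.8 -0.15 -0.04 0.4; 0 -26 -3.6 -10.8 -0.17 -0.04 0.45; 0 -28.5 -3.9 -10.8 -0.17 -0.04 0.469; 0 -30 -4.1 -10.8 -0.17 -0.041 0.469; 0 -30 -4.1 -10.8 -0.17 -0.041 0.469; 0 -30 -4.1 -10.8 -0.17 -0.041 0.469; 0 -30 -4.1 -10.8 -0.17 -0.041 0.469; 0 -30 -4.1 -10.8 -0.17 -0.041 0.469")

```text
time_s: 8.68
eef_pos: [599.3, -10.0, 115.7]
ee_rot: [0.061, 0.711, 0.697, 0.06]
force: [-0.6, 0.2, -2.6]
grip_width: 0.092
grip_force: 78.9
```

```bash
python3 - <<'E'
from h import *
s=sense();print(s["eef_pos"],s["force"]);go(*tcp(-33,60,10));go(*tcp(-33,25,10))
a=[np.uint8(sum(capture(c).astype(float) for _ in range(4))/4) for c in("side","top")]
S=a[0][185:255,300:380];T=a[1][140:220,305:385]
o=cv2.resize(S,None,fx=5,fy=5,interpolation=2);t=cv2.resize(T,None,fx=5,fy=5,interpolation=2)
HZ=R.from_euler("z",H,degrees=True)
for D in(8.6,35):
  tr=HZ*R.from_euler("y",-10,degrees=True);org=s["eef_pos"]-[0,0,8.6-D]-tr.apply([0,-1.4,D])
  for x in(-50,50):
    for y in(-65,65):
      P=org+tr.apply([x,y,2.5])
      for im,c,off in((o,"side",(300,185)),(t,"top",(305,140))):
        q=(proj(c,P)-off+.5)*5;cv2.circle(im,(int(q[0]),int(q[1])),3,(255,0,0) if D<20 else (0,255,0),-1)
for x in(-110,60):
  for y in(-75,75):
    P=SEAT+HZ.apply([x,y,14])
    for im,c,off in((o,"side",(300,185)),(t,"top",(305,140))):
        q=(proj(c,P)-off+.5)*5;cv2.circle(im,(int(q[0]),int(q[1])),3,(255,255,0),-1)
o=cv2.copyMakeBorder(o,0,50,0,0,0)
cv2.imwrite("pics/i1.png",cv2.hconcat([o,t])[:,:,::-1])
E
```

```text
[599.34443637 -10.00406901 115.74302418] [-0.62615338  0.19871698 -2.62201186]
shift cm [-0.11  0.13 -0.1 ] rv [-0.002 -0.     0.001]
shift cm [-0.11 -0.47  3.35] rv [-0.002 -0.     0.001]
```

View pics/i1.png

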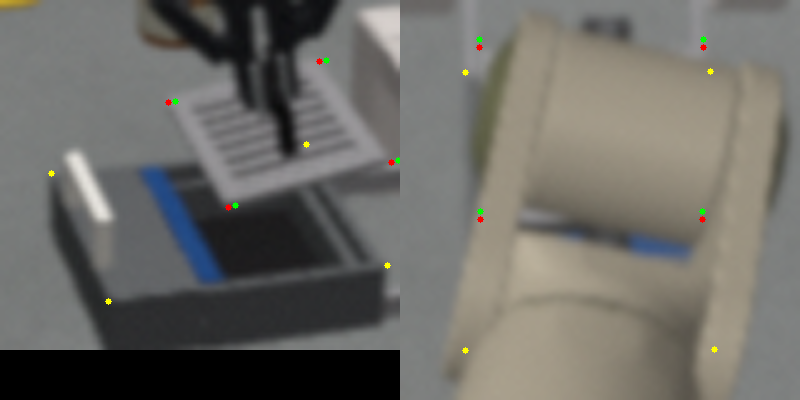

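Side view: the held plate's corners at (175,100), (228,203) and (383,160) fit the markers for a shorter tool (red), so I'll use that offset. The tray fits its predicted corners. Now lowering.

```bash
sed -i 's/D=22,zg=8.6,yo=1.4/D=8.6,zg=8.6,yo=2/' h.py; python3 - <<'E'
from h import *
for a in((-33,20,10),(-33,1.5,10)): go(*tcp(*a))
E
```

```text
shift cm [-0.08 -0.39  3.89] rv [-0.001  0.     0.   ]
shift cm [-0.08 -0.71  5.71] rv [-0.001  0.     0.   ]
```

Request:
step_arm(commands="0 -0.1 -0.1 1 0 0 0; 0 -0.1 -0.2 2 0 0 0; 0 -0.1 -0.3 3 0 0 0; 0 -0.1 -0.4 3.9 0 0 0; 0 -0.1 -0.5 4.5 0 0 0; 0 -0.1 -0.6 5.1 0 0 0; 0 -0.1 -0.65 5.4 0 0 0; 0 -0.1 -0.65 5.4 0 0 0; 0 -0.1 -0.65 5.4 0 0 0")

```text
time_s: 9.83
eef_pos: [602.9, -12.2, 61.9]
ee_rot: [0.062, 0.712, 0.697, 0.061]
force: [1.2, -0.2, -3.5]
grip_width: 0.096
grip_force: 79.0
```

```bash
python3 - <<'E'
from h import *
s=sense();print(s["eef_pos"],s["force"])
for a in((-33,1.5,10),(-54,1.5,10)): go(*tcp(*a))
a=np.uint8(sum(capture("side").astype(float) for _ in range(4))/4)
cv2.imwrite("pics/i2.png",cv2.resize(a[190:260,300:390],(720,560),interpolation=2)[:,:,::-1])
E
```

```text
[602.87343058 -12.19108438  61.90849311] [ 1.19059736 -0.16427012 -3.47061587]
shift cm [ 0.04 -0.07  0.32] rv [-0.001  0.    -0.   ]
shift cm [ 0.04 -2.14 -0.04] rv [-0.001  0.    -0.   ]
```

View pics/i2.png

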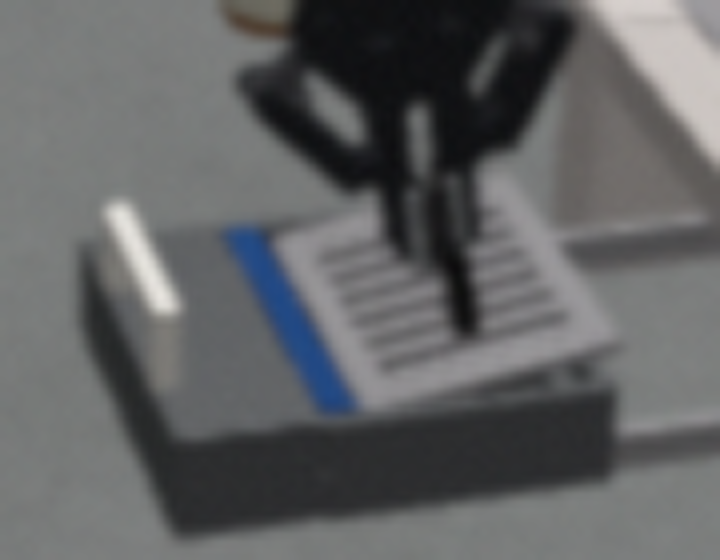

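The plate's front edge sits just behind the blue lip (edge from (275,240) to (355,408)), parallel to it and centred in the well. Going down 3 mm and sliding it under the lip.

Request:
step_arm(commands="0 0 -0.05 0.15 0 0 0; 0 0 -0.1 0.3 0 0 0; 0 0 -0.1 0.3 0 0 0; 0 0 -0.3 0.27 0 0 0; 0 0 -0.6 0.22 0 0 0; 0 0 -0.9 0.16 0 0 0; 0 0 -1.2 0.11 0 0 0; 0 0 -1.4 0.07 0 0 0; 0 0 -1.4 0.07 0 0 0")

```text
time_s: 10.78
eef_pos: [588.6, -11.9, 58.7]
ee_rot: [0.062, 0.712, 0.697, 0.06]
force: [-1.0, 0.0, -2.4]
grip_width: 0.094
grip_force: 79.0
```

Request:
step_arm(commands="0 0 -0.15 -0.03 0 0 0; 0 0 -0.3 -0.05 0 0 0; 0 0 -0.45 -0.08 0 0 0; 0 0 -0.6 -0.1 0 0 0; 0 0 -0.6 -0.1 0 0 0; 0 0 -0.6 -0.1 0 0 0")

```text
time_s: 11.28
eef_pos: [583.2, -11.8, 58.8]
ee_rot: [0.062, 0.712, 0.697, 0.061]
force: [2.3, 0.4, -2.1]
grip_width: 0.093
grip_force: 79.0
```

```bash
python3 - <<'E'
from h import *
s=sense();print(s["eef_pos"],s["force"])
for a in((-53,1.5,10),(-52,1,6),(-51.5,0.5,3),(-51,0,0)): go(*tcp(*a))
a=np.uint8(sum(capture("side").astype(float) for _ in range(4))/4)
cv2.imwrite("pics/i3.png",cv2.resize(a[190:260,300:390],(720,560),interpolation=2)[:,:,::-1])
E
```

```text
[583.1675019  -11.75715665  58.81241177] [ 2.33105737  0.44992543 -2.10746589]
shift cm [ 0.04 -0.05  0.01] rv [-0.001  0.    -0.   ]
shift cm [0.04 0.09 0.43] rv [ 0.069  0.    -0.   ]
shift cm [0.04 0.15 0.75] rv [ 0.122  0.    -0.   ]
shift cm [0.04 0.2  1.07] rv [ 0.174  0.    -0.   ]
```

View pics/i3.png

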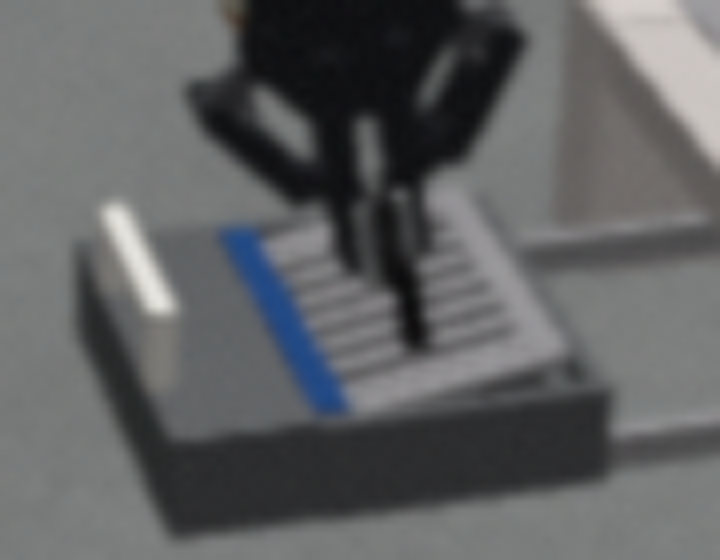

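The front edge is under the lip, touching the apron face, and the tray has barely moved. Now lowering the rear edge.

Request:
step_arm(commands="0 0 0.03 0.15 0.02 0 0; 0 0 0.06 0.3 0.045 0 0; 0 0 0.09 0.43 0.07 0 0; 0 0 0.11 0.55 0.09 0 0; 0 0 0.13 0.65 0.105 0 0; 0 0 0.15 0.75 0.122 0 0; 0 0 0.17 0.87 0.14 0 0; 0 0 0.19 0.97 0.158 0 0; 0 0 0.2 1.07 0.174 0 0; 0 0 0.2 1.07 0.174 0 0; 0 0 0.2 1.07 0.174 0 0")

```text
time_s: 12.4
eef_pos: [587.3, -11.9, 48.6]
ee_rot: [0.0, 0.715, 0.7, -0.0]
force: [0.3, 0.3, -0.9]
grip_width: 0.096
grip_force: 79.2
```

```bash
python3 - <<'E'
from h import *
s=sense();print(s["eef_pos"],s["force"],s["wrist_torque"]);go(*tcp(-51,0,0))
E
```

```text
[587.25615416 -11.94227371  48.59498175] [ 0.3283049   0.32599017 -0.92530754] [-0.037948   -0.15280408  0.01568808]
shift cm [ 0.05 -0.03 -0.  ] rv [ 0.  0. -0.]
```

Request:
step_arm(commands="0 0 0 0.05 0 0 0; 0 0 0 0.05 0 0 0; 0.35 0 0 0.05 0 0 0; 0.35 0 0 0 0 0 0; 0.35 0 0 0 0 0 0; 0.35 0 0 0 0 0 0; 0.35 0 0 0 0 0 0; 0.35 0 0 -1 0 0 0; 0.35 0 0 -4 0 0 0; 0.35 0 0 -8 0 0 0; 0.35 0 0 -10 0 0 0; 0.35 0 0 -10 0 0 0")

```text
time_s: 13.4
eef_pos: [589.0, -12.2, 154.4]
ee_rot: [0.004, 0.714, 0.7, 0.002]
force: [0.1, 0.2, 0.2]
grip_width: 0.348
grip_force: 0.0
```

```bash
cat > t.py <<'E'
from h import *
import sys
s=sense();print(s["time_s"],s["eef_pos"],s["force"],s["grip_width"])
a=np.uint8(sum(capture("side").astype(float) for _ in range(4))/4)
I=a.astype(float)
from s import soft
print("pull",soft("side",I.min(2)-125,(212,242,306,326),87),"blue",soft("side",I[...,2]-I[...,0]-25,(212,250,318,352),53))
cv2.imwrite(f"pics/{sys.argv[1]}.png",cv2.resize(a[190:260,300:390],(720,560),interpolation=2)[:,:,::-1])
E
python3 t.py p1
```

```text
13.4 [589.01520393 -12.21343248 154.36398399] [0.14927269 0.2483184  0.24792917] 0.34784427233203624
pull (array([482.5,  -6.7]), np.float64(88.72), array([11.1, 80.4])) blue (array([540.3,  -9.4]), np.float64(89.12), array([ 13.2, 133. ]))
```

View pics/p1.png

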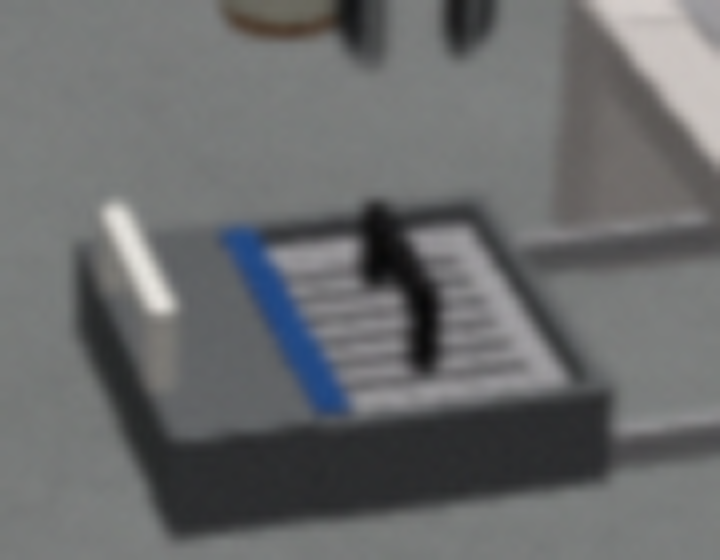

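The grate lies flat in the tray with its edge under the lip and the tray out. Next: close the fingers, come down in front of the pull and push.

```bash
python3 - <<'E'
from h import *
for p in([440,-6.5,150],[440,-6.5,58]): go(p,down(-1.2))
E
```

```text
shift cm [  0.21 -14.64  -0.21] rv [-0.003 -0.    -0.   ]
shift cm [  0.21 -14.61   8.99] rv [-0.003 -0.    -0.   ]
```

Request:
step_arm(commands="0 0.05 -4 0 0 0 0; 0 0.1 -8 0 0 0 0; 0 0.2 -12 0 0 0 0; 0 0.2 -14.6 0 0 0 0; 0 0.2 -14.6 0 0 0 0; 0 0.2 -14.6 0 0 0 0; 0 0.2 -14.6 0 0 0 0; 0 0.2 -14.6 3 0 0 0; 0 0.2 -14.6 6 0 0 0; 0 0.2 -14.6 9 0 0 0; 0 0.2 -14.6 9 0 0 0; 0 0.2 -14.6 9 0 0 0; 0 0.2 -14.6 9 0 0 0")

```text
time_s: 14.68
eef_pos: [442.1, -7.0, 59.7]
ee_rot: [0.001, 0.715, 0.7, 0.0]
force: [0.5, -0.1, 0.5]
grip_width: 0.001
grip_force: 0.0
```

Request:
step_arm(commands="0 0 0.8 0 0 0 0; 0 0 1.4 0 0 0 0; 0 0 1.8 0 0 0 0; 0 0 2.2 0 0 0 0; 0 0 2.7 0 0 0 0; 0 0 3.3 0 0 0 0; 0 0 4 0 0 0 0; 0 0 4.8 0 0 0 0; 0 0 5.6 0 0 0 0; 0 0 6.4 0 0 0 0; 0 0 7.2 0 0 0 0; 0 0 8 0 0 0 0; 0 0 8.8 0 0 0 0; 0 0 9.6 0 0 0 0; 0 0 10.4 0 0 0 0; 0 0 11 0 0 0 0; 0 0 11.5 0 0 0 0; 0 0 11.8 0 0 0 0; 0 0 12 0 0 0 0; 0 0 12 0 0 0 0")

```text
time_s: 16.35
eef_pos: [561.4, -9.5, 58.5]
ee_rot: [0.0, 0.715, 0.7, -0.0]
force: [-0.1, 0.2, -0.4]
grip_width: -0.003
grip_force: 0.0
```

```bash
python3 - <<'E'
from h import *
from s import soft
s=sense();print(s["time_s"],s["eef_pos"],s["force"])
I=sum(capture("side").astype(float) for _ in range(4))/4
w=I.min(2)-125;sat=I.max(2)-I.min(2)
b=I[...,2]-I[...,0]-25
print("blue",soft("side",b,(210,252,330,385),53))
E
```

```text
16.35 [561.35393459  -9.5258254   58.49758952] [-0.07979348  0.21141695 -0.38931195]
blue (array([636.9,  -9.5]), np.float64(89.15), array([ 13.5, 132.9]))
```

Request:
step_arm(commands="0 0 0.4 0 0 0 0; 0 0 0.9 0 0 0 0; 0 0 1.4 0 0 0 0; 0 0 1.9 0 0 0 0; 0 0 2.3 0 0 0 0; 0 0 2.7 0 0 0 0; 0 0 3.1 0 0 0 0; 0 0 3.4 0 0 0 0; 0 0 3.6 0 0 0 0; 0 0 3.8 0 0 0 0; 0 0 3.8 0 0 0 0")

```text
time_s: 17.47
eef_pos: [599.3, -10.1, 58.3]
ee_rot: [0.0, 0.715, 0.7, -0.0]
force: [-0.1, 0.9, 1.0]
grip_width: 0.001
grip_force: 0.0
```

Request:
step_arm(commands="0 0 0.15 0 0 0 0; 0 0 0.3 0 0 0 0; 0 0 0.4 0 0 0 0; 0 0 0.5 0 0 0 0; 0 0 0.6 0 0 0 0")

```text
time_s: 17.88
eef_pos: [604.8, -10.2, 58.4]
ee_rot: [-0.0, 0.715, 0.7, -0.0]
force: [-2.7, 0.5, 0.6]
grip_width: 0.002
grip_force: 1.3
```

Request:
step_arm(commands="0 0 0.1 0 0 0 0; 0 0 0.2 0 0 0 0; 0 0 0.3 0 0 0 0")

```text
time_s: 18.13
eef_pos: [607.9, -10.3, 58.4]
ee_rot: [-0.0, 0.715, 0.7, -0.0]
force: [-2.2, 0.4, 0.4]
grip_width: 0.0
grip_force: 1.3
```

Request:
step_arm(commands="0 0 0.1 0 0 0 0; 0 0 0.2 0 0 0 0; 0 0 0.3 0 0 0 0")

```text
time_s: 18.38
eef_pos: [608.2, -10.2, 58.3]
ee_rot: [-0.003, 0.714, 0.7, -0.003]
force: [-22.4, -1.0, 12.1]
grip_width: 0.0
grip_force: 11.5
```

The end stop is reached: 22 N with no further travel. Retreating now.

Request:
step_arm(commands="0 0 -0.5 0 0 0 0; 0 0 -2 0 0 0 0; 0 0 -5 0 0 0 0; 0 0 -8 -2 0 0 0; 0 0 -10 -6 0 0 0; 0 0 -10 -10 0 0 0; 0 0 -10 -13 0 0 0; 0 2 -12 -13 0 0 0; 0 5 -16 -13 0 0 0; 0 9 -18 -13 0 0 0; 0 13 -20 -13 0 0 0; 0 17 -20 -13 0 0 0; 0 17 -20 -13 0 0 0")

```text
time_s: 19.47
eef_pos: [413.6, 167.8, 189.3]
ee_rot: [0.0, 0.713, 0.701, 0.001]
force: [1.2, -0.9, 0.3]
grip_width: 0.001
grip_force: 0.0
```

```bash
python3 - <<'E'
from h import *
from s import soft
s=sense();print(s["time_s"],s["eef_pos"],s["force"])
I=sum(capture("side").astype(float) for _ in range(4))/4
print("blue",soft("side",I[...,2]-I[...,0]-25,(210,252,345,395),53))
T=capture("top").astype(float)
O=cv2.imread("pics/avg_top.png")[:,:,::-1].astype(float);O2=cv2.imread("pics/avg_side.png")
for c in("top","side"):
  for l in("tray_pull","machine","beaker","bottle","jar","grate_handle"):
    print(c,l,[(np.round(r["xy"]).tolist(),round(r["score"],2)) for r in spot_point(c,l)[:3]])
m=lambda t,s_:tri(t,"top",s_,"side")
print("pull at 87:",soft("top",T.min(2)-150,(150,178,322,368),87))
E
```

```text
19.4667 [413.62558224 167.83343189 189.29651246] [ 1.23257778 -0.85474672  0.25446465]
blue (array([683.5, -11.4]), np.float64(89.04), array([ 13.4, 133.2]))
top tray_pull [([346.0, 162.0], 0.84)]
top machine [([341.0, 143.0], 0.81)]
top beaker [([439.0, 211.0], 0.66)]
top bottle [([344.0, 160.0], 0.2)]
top jar [([235.0, 165.0], 0.88)]
top grate_handle [([188.0, 203.0], 0.86), ([264.0, 264.0], 0.66), ([342.0, 127.0], 0.47)]
side tray_pull [([362.0, 220.0], 0.85)]
side machine [([383.0, 236.0], 0.74)]
side beaker [([345.0, 314.0], 0.78)]
side bottle [([408.0, 302.0], 0.63)]
side jar [([336.0, 190.0], 0.75), ([410.0, 302.0], 0.29)]
side grate_handle [([246.0, 206.0], 0.87), ([293.0, 172.0], 0.84), ([396.0, 215.0], 0.44)]
pull at 87: (array([625.1, -11.5]), np.float64(89.49), array([ 9.3, 75.2]))
```

```bash
python3 -c "from rig import *;print(finish_job())"
```

```text
the job is handed in; nothing more can be done
None
```

The grate is seated under the lip and lying flat, the tray is pushed to its end stop and released, and I found no sign that the beaker, bottle or jar moved; handed in at about 20 s of the 58 s, but I viewed 11 pictures, one over your limit of 10.

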